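Run in a magneto flywheel at cranking speed and stop it on the timing mark

ROBOT

A 6-joint arm with a two-finger parallel gripper is mounted at the origin on the work surface. World frame = base frame: x ahead of the robot, y to its left, z up, the work surface at z = 0. Lengths are in m, angles in degrees, forces in N, time in s.
With the tool pointing down it reaches from about 0.35 to 0.975 m from the base axis. Payload 4.9 kg.
Tool frame: the origin (TCP) lies between the finger pads; the fingertips stand 25 mm ahead of it and the grasp point (between the pads) lies 6 mm ahead of it; z points along the fingers, y is the line along which they close (so a half turn about z gives the same grasp; the last joint's range is limited). The gripper opens to 85 mm and grips with 20 to 120 N. Pads are 22 mm wide; open, the fingers measure 114 mm over their backs; the gripper's body (76 mm by 85 mm) begins 54 mm behind the grasp point. The pads swing forward as they close: fully open they stand 13 mm farther back than shut.
Start: joints at [65.89, 3.019, 92.412, -0, 84.569, -6.818], TCP at [0.186, 0.597, 0.256] pointing down, gripper open.
Joint ranges: [-172.51, 172.51], [-57.92, 126.97], [3.15, 148.05], [-58.71, 238.71], [5.1, 150.11], [-179.66, 179.66]. Speed limits (degrees/s): [147.25, 147.25, 180, 180, 180, 180].

INTERFACE

Orientations are given as [roll, pitch, yaw] about the fixed x, y, z axes, in that order (R = Rz(yaw) Ry(pitch) Rx(roll)).
In Python, from rig import readout, eyes, r gives the robot as it stands.
- The arm moves only by the shell command python3 -m jog 'ROWS'. ROWS is JSON, a list of rows, each a list of 7 numbers: the shift along the tool's x, y, z in cm, then the turn, a rotation vector about the tool's x, y, z in rad, then the opening, from -1 (shut) to 1 (fully open). A call has 1 to 12 rows; each row is the pose to reach, as a shift and turn from the pose commanded when the call began, along the tool's axes at that moment; what a row does not reach only later rows make up. A row lasts 1/8 s, in which the tool goes at most 62.5 mm and 10.7 degrees, less where a joint would pass 70% of its speed; a pose out of reach is approached as far as the arm can. A call with a gripper value outside its range is refused whole. The fingers move at their own pace and stop on an object; the grip force is fixed at half the most. Time passes only in rows, so rows that repeat a pose let the fingers close. It gives the time, the measured TCP pose, the force, the opening and the grip force at its end, in the units of the state.
- readout.get_obs(): the state, without advancing time (a new reading comes with each control period).
- eyes.camera(name): name is "scene" or "top" or "wrist"; returns a dict with "color" (480x640x3 uint8, red, green, blue), "vfov" (degrees; the focal length in pixels is half the picture's height over the tangent of half this angle, whatever the lens; pixels are square), "cx", "cy" (the principal point, pixels), "R" (3x3) and "t" (3): a world point X has camera coordinates R X + t. Camera axes: x right, y down, z forward; pixel columns grow to the right and rows downward; lengths in m; the calibration is good to about 2 mm. A picture is of the moment at which its call begins. There is no depth.
- r.hand_in(): hands the job in; it is judged then, once.
The state is a dict: "t": time; "joint_positions": joint angles; "dq": joint speeds; "joint_torque": joint torques, N m; "eef_pos": TCP position; "tcp_rot": TCP orientation; "contact_force": force on the tool from outside, world axes, zero at the start; "ft_torque": the same for the moment, N m; "width": opening from 0.0 (shut) to 1.0 (fully open); "gripper_force": force on a finger pad.
Only numpy, scipy, OpenCV 4.12 (cv2) and the standard library are available. Lean on these libraries where they do the work, as an engineer would, in place of code of your own. Each camera call takes 0.05 s, during which the arm holds its last target. There are 200 camera calls.

TASK

Grip the wooden crank knob and crank the steel flywheel anticlockwise (seen from above) up to about 1.6 rad/s (15 turns a minute); the crank drives it through a slipping coupling, so watch the flywheel itself, keep it between 1.3 and 1.9 rad/s for at least six seconds without a break, and never let it race past 2.3 rad/s. Then bring the flywheel to a stop with its yellow mark under the tip of the red pointer, let go of the knob and leave everything at rest, without disturbing the orange drag block in its guide or the parts standing around the stand.

Things in the scene. Friction and masses are not known exactly. Their poses are not given: they have to be found in the camera images.
- flywheel (a joint): angle of the steel flywheel (disc 260 mm across, 24 mm thick, top face 75 mm above the table, vertical axis, nominal 10 kg and 0.085 kg m2; mass varies 0.7 to 1.4 times from run to run). Radians, grows anticlockwise seen from above, not wrapped: the yellow mark is under the pointer at every whole multiple of 6.283. It turns without end.
- axis (a point): fixed point on the vertical axis of flywheel and crank, 100 mm above the table, level with the foot of the knob.
- knob: round wooden knob of the crank, upright, 30 mm diameter and 52 mm high, revolving freely on its own pin. Origin at the centre of its foot, 100 mm above the table and 70 mm from the axis; just below it lies the grey crank arm, 10 mm thick, top 98 mm above the table. Nothing else reaches above 100 mm within the knob's circle.
- mark (a point): point on the yellow painted mark on top of the flywheel, 110 mm from the axis and 76 mm above the table; turns with the flywheel. The mark is 44 mm long radially and 18 mm wide.
- pointer (a point): fixed point below the tip of the red pointer, also 110 mm from the axis and 76 mm above the table: the mark is home when it lies here. The red pointer is a fixed post at the edge of the stand's plate, 96 mm high.
- stand: green cast stand that carries it all, bolted down: square plate 290 by 290 mm, 22 mm high, origin at its centre at table height on the flywheel's axis; its x axis points from the axis to the pointer. Its bearing brakes the flywheel with 0.01 N m per rad/s plus about 0.003 N m of dry friction.
- commutator: bystander, loose: copper commutator, 60 mm diameter, 60 mm high with its shaft; origin at the centre of its underside.
- end_housing: bystander, loose: grey cast aluminium end housing, 104 mm across its lugs, 50 mm high; origin at the centre of its underside.
- oiler: bystander, loose: brass oiler, 64 mm diameter, 108 mm high with its spout; origin at the centre of its underside.
- coil_former: bystander, loose: white ceramic coil former, 56 mm diameter, 55 mm high; origin at the centre of its underside.
- crank (a joint): angle of the crank relative to the flywheel, rad, anticlockwise, unwrapped, no end stops. A magnetic slip coupling drags the flywheel with 0.09 N m per rad/s of speed difference: its time constant is about 0.9 s, and in steady running the crank must turn faster than the flywheel, by 0.3 to 1.3 rad/s depending on the drag. The crank itself is light.
- drag_block: orange fibre drag block, 34 x 50 x 20 mm, nominal 50 g, lying loose in a dark steel guide (top 97 mm above the table) across the disc from the pointer, 111 mm from the axis. It rubs on the flywheel with its weight: dry friction of about 0.042 N m nominal, 0.35 to 2.3 times that from run to run, which also holds the flywheel once it rests. Origin at the centre of its underside. Leave it there.

How it is judged (in metres and radians):
On the way, in this order (a step that is already met when the one before it is completed fails the run):
1. The crank knob is gripped by the fingers (contact force between the fingers and knob above 2 N), for 0.2 s.
2. The flywheel runs anticlockwise between 1.3 and 1.9 rad/s for six seconds without a break (velocity of joint flywheel between 1.3 and 1.9 rad/s), for 6 s.
3. The flywheel stands still with its yellow mark at the pointer (velocity of joint flywheel between -0.05 and 0.05 rad/s and horizontal distance between mark and pointer below 0.02 m), for 0.5 s.
At the end, for the whole second after the job is handed in: The flywheel is at rest (under 0.05 rad/s) with its yellow mark within 20 mm (0.18 rad) of the pointer point, the knob is released and still (under 0.02 m/s) (all of step 3 and linear speed of knob below 0.02 m/s); the robot touches nothing.
It fails at once if the flywheel races past 2.3 rad/s (velocity of joint flywheel above 2.3 rad/s or velocity of joint flywheel below -2.3 rad/s).
It fails at once if one of the parts standing around the stand is shifted more than 30 mm or tipped (distance of any of commutator, end_housing, oiler, coil_former from where it was at the start of the episode above 0.03 m or angle between any of commutator, end_housing, oiler, coil_former's own z axis and vertical above 0.5 rad).
It fails at once if the drag block is shifted more than 20 mm from its place (distance of drag_block from where it was at the start of the episode above 0.02 m).
It also fails if it takes over 64 s, if anything falls off the work surface, if the arm or the gripper's body presses on something with over 40 N, if the wrist force passes 120 N, or if a joint passes its speed limit or range.

## Working session

There is one attempt and no reset: what is moved stays moved. The work goes in short steps, Python scripts to look and compute and a shell command to move; the robot and the scene stay as the last step left them, time stands still between calls to the robot, and variables do not carry over. Pictures are saved under pics/ and viewed, at most 10 in all, crops included, and the job is handed in when it is done.

```bash
ls; mkdir -p pics
python3 - <<'E'
from rig import readout, eyes, r
import cv2
print(readout.get_obs())
for n in ("top","scene"):
    c=eyes.camera(n); cv2.imwrite(f"pics/{n}0.png",c["color"][:,:,::-1]); print(n,c["vfov"],c["cx"],c["cy"],c["R"],c["t"])
E
```

```text
pics
{'t': 0.0, 'joint_positions': array([ 6.58891813e+01,  3.05630810e+00,  9.24916723e+01,  1.27016974e-04,
        8.45684265e+01, -6.81628682e+00]), 'dq': array([ 0.01339836, -0.05385588,  0.009216  ,  0.03319244, -0.01126162,
       -0.03339503]), 'joint_torque': array([ 2.50899584e-04, -3.93667138e+01, -3.70181179e+01, -4.92718596e-05,
        6.78619574e-03, -4.99102839e-06]), 'eef_pos': array([0.18554802, 0.59622802, 0.25507763]), 'tcp_rot': array([-1.79884431e+02, -1.39414165e-02,  1.62705442e+02]), 'contact_force': array([-1.07863444, -0.00805926,  0.20461854]), 'ft_torque': array([-0.00586235,  0.03932237,  0.00171763]), 'gripper_force': 0.0, 'width': 0.9985639142494946}
top 42.30846663180032 317.3533178062261 243.2657408246079 [[ 0.0293835  -0.99897276  0.03449676]
 [-0.99146745 -0.03351287 -0.12597298]
 [ 0.12699966 -0.03050088 -0.9914337 ]] [0.00839976 0.55083114 1.11048726]
scene 53.54000110598622 319.7080080055423 243.5564101824564 [[-0.46184225  0.88693215 -0.00728735]
 [ 0.63938018  0.32722045 -0.69578715]
 [-0.61473142 -0.32600329 -0.71821106]] [ 0.21526973 -0.28390764  1.28137192]
```

View pics/top0.png

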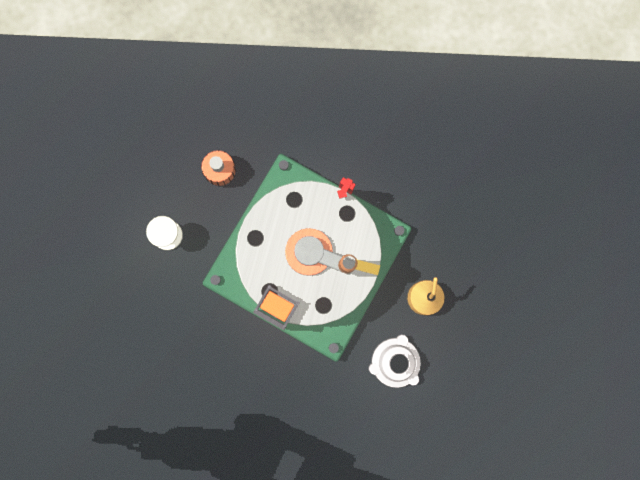

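View pics/scene0.png

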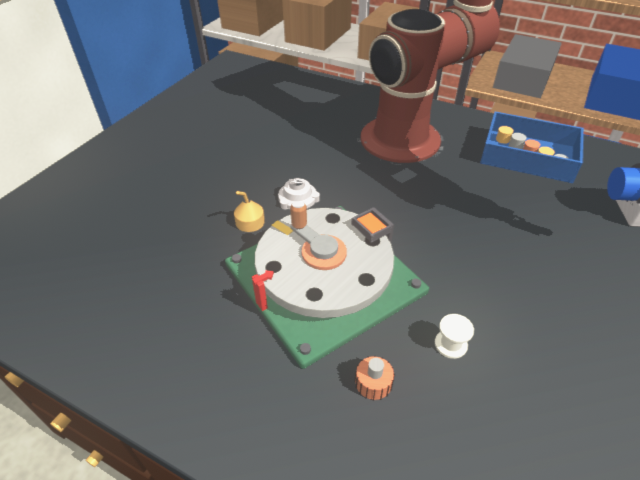

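The top view shows the stand at about (308,257), with plate corners at (281,155), (411,230), (338,361) and (204,283). The knob is at (347,264), the yellow mark at (367,268), the red pointer at (345,190) and the drag block at (277,306). The scene view shows the same from the far side, with the mark at (283,228) and the knob at (299,215).

```bash
cat > geo.py <<'E'
import numpy as np, cv2
from rig import readout, eyes
def cast(c,uv,z):
    f=240/np.tan(np.radians(c["vfov"]/2)); R=np.array(c["R"]); C=-R.T@np.array(c["t"])
    uv=np.atleast_2d(uv).astype(float)
    d=np.c_[(uv[:,0]-c["cx"])/f,(uv[:,1]-c["cy"])/f,np.ones(len(uv))]@R
    return (C+d*((z-C[2])/d[:,2])[:,None])[:,:2]
def mask(c,lo,hi):
    return cv2.inRange(cv2.cvtColor(c["color"],cv2.COLOR_RGB2HSV),lo,hi)
YEL=((19,120,90),(32,255,255))
def mark(c,ax,z=0.076):
    v,u=np.nonzero(mask(c,*YEL)); P=cast(c,np.c_[u,v],z) if len(u) else np.zeros((0,2))
    d=P-ax; rr=np.hypot(*d.T); k=(rr>.085)&(rr<.134)
    return d[k], k.sum()
E
python3 - <<'E'
from geo import *
for n in ("top","scene"):
    c=eyes.camera(n); print(n,"cam",-np.array(c["R"]).T@c["t"])
    g=mask(c,(55,80,30),(95,255,255)); 
    cs=max(cv2.findContours(cv2.morphologyEx(g,cv2.MORPH_CLOSE,np.ones((5,5))),0,2)[0],key=cv2.contourArea)[:,0]
    P=cast(c,cv2.convexHull(cs)[:,0],0.022).astype(np.float32)
    (cx,cy),s,a=cv2.minAreaRect(P*1000); print("plate",cx,cy,s,a)
    ax=np.array([cx,cy])/1000
    d,k=mark(c,ax); m=d.mean(0); print("mark",k,m+ax,np.hypot(*m),np.degrees(np.arctan2(m[1],m[0])))
    v,u=np.nonzero(mask(c,(0,190,120),(4,255,255))); p=cast(c,np.c_[u,v],.09)-ax; k=np.hypot(*p.T)<.2; p=p[k].mean(0)
    print("red",p,np.hypot(*p),np.degrees(np.arctan2(p[1],p[0])))
    v,u=np.nonzero(mask(c,(4,60,60),(18,190,255))); p=cast(c,np.c_[u,v],.152 if n=="top" else .126); e=p-ax
    k=(np.hypot(*e.T)<.1)&(np.hypot(*e.T)>.055); p=p[k]-ax; q=p.mean(0); print("knob?",k.sum(),q,np.hypot(*q),np.degrees(np.arctan2(q[1],q[0])))
    for nm,px in {"top":[("knobtop",(348,264))],"scene":[("knobtop",(299,207))]}[n]:
        q=cast(c,px,.152)[0]-ax; print(nm,q+ax,np.hypot(*q),np.degrees(np.arctan2(q[1],q[0])))
    x=cv2.resize(c["color"][170:350,180:440] if n=="top" else c["color"][170:350,230:440],None,fx=3,fy=3,interpolation=2)
    if n=="top": cv2.imwrite("pics/crop.png",x[:,:,::-1])
E
```

```text
top cam [0.40485282 0.06072191 1.17007457]
plate 570.772705078125 121.59774017333984 (109.2326431274414, 286.2827453613281) 61.832740783691406
mark 0 [nan nan] nan nan
red [nan nan] nan nan
knob? 712 [-0.01515449 -0.0323989 ] 0.03576796757181222 -115.06769587826027
knobtop [ 0.50247362 -0.02222705] 0.1592178831489906 -115.401968491313
scene cam [1.06864516 0.3197022  0.72432495]
plate 574.1185913085938 119.59060668945312 (131.99403381347656, 283.51788330078125) 60.58271026611328
mark 0 [nan nan] nan nan
red [nan nan] nan nan
knob? 412 [-0.0084907  -0.05784912] 0.05846890243512025 -98.34987004730449
knobtop [ 0.51412436 -0.01602374] 0.14829213765702912 -113.86404732217616<stdin>:9: RuntimeWarning: Mean of empty slice.
  ret = um.true_divide(
<stdin>:10: RuntimeWarning: Mean of empty slice.
```

View pics/crop.png

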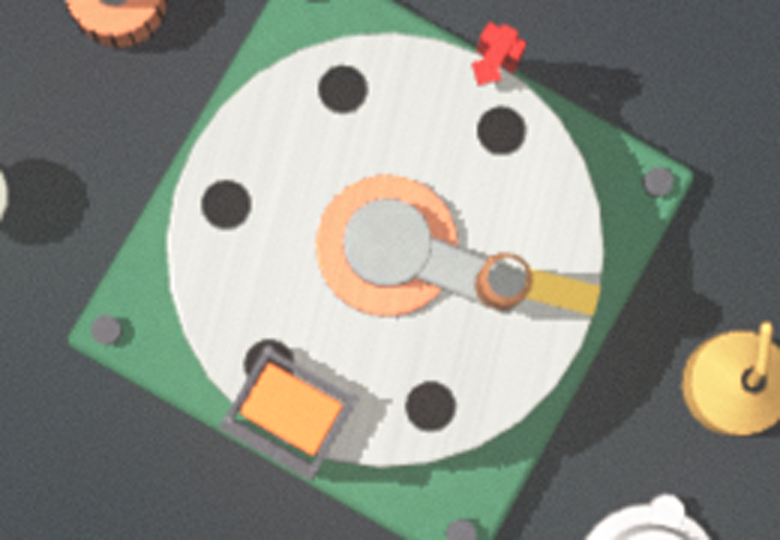

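The crop shows the pointer tip at px (341,196), the knob top at (347,262), the mark at (368,267) and five dark holes. The green plate splits into pieces, so I'll merge them and check the colours.

Run:
```python
from geo import *
c=eyes.camera("top"); h=cv2.cvtColor(c["color"],cv2.COLOR_RGB2HSV)
for nm,(u,v) in dict(mark=(370,267),mark2=(376,269),orange=(277,306),red=(347,186),oiler=(420,298),ring=(290,255),knobtop=(348,262)).items(): print(nm,h[v,u])
for n in ("top","scene"):
    c=eyes.camera(n)
    g=cv2.morphologyEx(mask(c,(55,80,30),(95,255,255)),cv2.MORPH_OPEN,np.ones((3,3)))
    v,u=np.nonzero(g); k=(abs(u-310)<130)&(abs(v-262)<115)
    P=cast(c,np.c_[u,v][k],.022)
    P=P[np.hypot(*(P-np.median(P,0)).T)<.24]
    rect=cv2.minAreaRect((P*1000).astype(np.float32)); print(n,"plate",rect)
    ax=np.array(rect[0])/1000
    v,u=np.nonzero(mask(c,(0,0,120),(179,60,255))); D=cast(c,np.c_[u,v],.075); D=D[np.hypot(*(D-ax).T)<.14]
    hull=cv2.convexHull((D*1000).astype(np.float32)); print("disc",cv2.minEnclosingCircle(hull))
    if n=="top": print("tip",cast(c,(341,195.7),.09)-ax,"knob",cast(c,(347.3,262.5),.152))
    else: print("knob",cast(c,(299,208.5),.152))
```

```text
mark [ 22 144 221]
mark2 [ 22 148 217]
orange [ 17 143 255]
red [  1 169 252]
oiler [ 23 118 251]
ring [ 14 103 254]
knobtop [ 48   9 141]
top plate ((529.2520141601562, 43.141021728515625), (285.78363037109375, 286.96929931640625), 62.0567741394043)
disc ((526.8698120117188, 47.82450485229492), 136.28192138671875)
tip [[ 0.10050021 -0.05514417]] knob [[ 0.50492247 -0.02101104]]
scene plate ((541.9994506835938, 60.19273376464844), (264.4818420410156, 282.8552551269531), 61.08102798461914)
disc ((539.9724731445312, 58.3170166015625), 138.89141845703125)
knob [[ 0.51768005 -0.0140331 ]]
```

```bash
sed -i 's/YEL=.*/YEL=((19,125,90),(30,255,255))/' geo.py
python3 - <<'E'
from geo import *
ax0=np.array([.529,.043])
for n in ("top","scene"):
    c=eyes.camera(n)
    g=cv2.morphologyEx(mask(c,(55,80,30),(95,255,255)),cv2.MORPH_OPEN,np.ones((3,3)))
    v,u=np.nonzero(g); P=cast(c,np.c_[u,v],.022); P=P[np.hypot(*(P-ax0).T)<.23]
    print(n,"plate",cv2.minAreaRect((P*1000).astype(np.float32)))
    w=cv2.morphologyEx(mask(c,(0,0,140),(179,45,255)),cv2.MORPH_OPEN,np.ones((7,7)))
    cs=max(cv2.findContours(w,0,2)[0],key=cv2.contourArea) if n=="top" else None
    if cs is not None:
        D=cast(c,cs[:,0],.075); r=np.hypot(*(D-ax0).T); D=D[(r>.12)&(r<.14)]
        A=np.c_[2*D,np.ones(len(D))]; s=np.linalg.lstsq(A,(D**2).sum(1),rcond=None)[0]; print("disc",s[:2],np.sqrt(s[2]+s[0]**2+s[1]**2))
    d,k=mark(c,ax0); print("mark",k,np.degrees(np.arctan2(*d.mean(0)[::-1])),np.hypot(*d.mean(0)))
    C=cast(c,[(0,0)],0)
    # knob: red-brown side pixels
    m=mask(c,(3,90,40),(18,255,225)); L,nn,st,ce=cv2.connectedComponentsWithStats(m)
    for i in range(1,L):
        q=cast(c,ce[i],.126)[0]
        if st[i,4]>15 and np.hypot(*(q-ax0))<.11: print("comp",st[i],ce[i],q)
E
```

```text
top plate ((529.0234375, 42.75408935546875), (286.0755920410156, 287.1705322265625), 61.892555236816406)
disc [0. 0.] 0.0
mark 208 -102.39868742822686 0.10894973078731598
comp [318 238  14  14  54] [324.81481481 244.62962963] [0.53669021 0.01586167]
comp [339 258  19  15  92] [346.79347826 267.11956522] [ 0.49960152 -0.02242256]
scene plate ((539.7745361328125, 56.165557861328125), (273.68353271484375, 282.8552551269531), 61.08102798461914)
mark 122 -101.50944942139532 0.10674275338530807
comp [291 206  16  22 270] [298.28148148 217.01111111] [ 0.51389301 -0.01882651]
comp [359 212  28  16  35] [373.77142857 217.74285714] [0.45220875 0.10632216]
comp [304 242  15  17  70] [308.47142857 249.28571429] [0.57763981 0.03717601]
comp [302 254  41  16  94] [320.74468085 265.21276596] [0.60058735 0.07301992]
```

```bash
python3 -m jog '[[-4,-4.1,0,0,0,-0.05,1],[-8.2,-8.3,0,0,0,-0.1,1],[-12.5,-12.7,0,0,0,-0.2,1],[-16.8,-17.1,0,0,0,-0.302,1],[-21.1,-21.5,0,0,0,-0.302,1],[-25.4,-25.9,0,0,0,-0.302,1],[-29.7,-30.3,0,0,0,-0.302,1],[-34,-34.7,0,0,0,-0.302,1],[-38.3,-39.1,0,0,0,-0.302,1],[-42.6,-43.5,0,0,0,-0.302,1],[-46,-46.9,0,0,0,-0.302,1],[-48.8,-49.7,0,0,0,-0.302,1]]'
```

```text
t: 1.95
eef_pos: [0.5046, -0.0249, 0.2565]
tcp_rot: [-180.0, 0.0, 179.9]
contact_force: [0.7, 0.5, 0.6]
width: 0.997
gripper_force: 0.0
```

```bash
python3 -m jog '[[0,0,0,0,0,0,1],[0,0,0,0,0,0,1]]'
python3 - <<'E'
from geo import *
c=eyes.camera("wrist"); cv2.imwrite("pics/wr1.png",c["color"][:,:,::-1]); print(readout.get_obs())
f=240/np.tan(np.radians(c["vfov"]/2)); 
for p in [(.504,-.0225,.152),(.504,-.0225,.1)]:
    q=np.array(c["R"])@p+c["t"]; print(q[:2]/q[2]*f+[c["cx"],c["cy"]])
E
```

```text
t: 2.2
eef_pos: [0.5037, -0.0225, 0.2562]
tcp_rot: [180.0, -0.0, -180.0]
contact_force: [0.3, -0.0, -0.2]
width: 0.995
gripper_force: 0.0
{'t': 2.25, 'joint_positions': array([-1.09860780e+01, -1.38845940e+01,  1.08184565e+02,  1.67988428e-02,
        8.57111057e+01, -1.01043990e+02]), 'dq': array([ 0.649544  , -0.41399541,  0.24731673, -0.01786995, -0.06806353,
       -0.01560314]), 'joint_torque': array([-5.58202453e-01, -2.63567448e+01, -3.73643053e+01, -2.06648646e-02,
       -1.18537329e-02,  2.00861439e-03]), 'eef_pos': array([ 0.50365293, -0.0221122 ,  0.25628121]), 'tcp_rot': array([ 1.79981437e+02, -7.66327891e-03, -1.79943345e+02]), 'contact_force': array([-0.0867231 , -0.37249102,  1.17725035]), 'ft_torque': array([-0.01454631,  0.03911789, -0.03781778]), 'gripper_force': 0.0, 'width': 0.9972729139540385}
[323.52583987 249.03708965]
[323.49184349 229.36901317]
```

View pics/wr1.png

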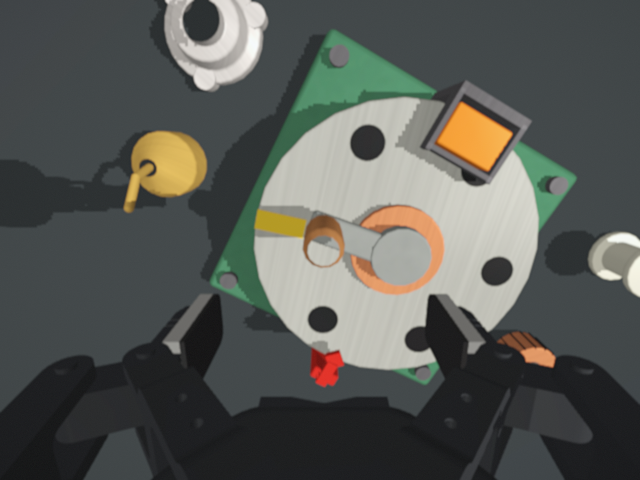

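The wrist view shows the knob top at (324,253), where I predicted (323.5,249). It sits between the fingers, so I'll descend and grip.

```bash
python3 -m jog '[[0,0,4,0,0,0,1],[0,0,8,0,0,0,1],[0,0,11,0,0,0,1],[0,0,12.2,0,0,0,1],[0,0,12.2,0,0,0,1],[0,0,12.2,0,0,0,0],[0,0,12.2,0,0,0,-1],[0,0,12.2,0,0,0,-1],[0,0,12.2,0,0,0,-1],[0,0,12.2,0,0,0,-1],[0,0,12.2,0,0,0,-1],[0,0,12.2,0,0,0,-1]]'
python3 - <<'E'
from geo import *
for n in ("top","scene"):
    c=eyes.camera(n); cv2.imwrite(f"pics/{n}g.png",c["color"][:,:,::-1])
    d,k=mark(c,np.array([.529,.043])); print(n,k, np.degrees(np.arctan2(*d.mean(0)[::-1])) if k else None)
a,b=[cv2.imread(f"pics/{n}g.png") for n in ("top","scene")]
cv2.imwrite("pics/both.png",np.hstack([a[100:400,130:480],b[120:420,180:530]]))
E
```

```text
t: 3.75
eef_pos: [0.5048, -0.023, 0.1354]
tcp_rot: [-180.0, 0.1, -180.0]
contact_force: [0.2, 0.0, 6.4]
width: 0.332
gripper_force: 59.4
top 34 148.66270821015146
scene 124 -101.51316151145816
```

View pics/both.png

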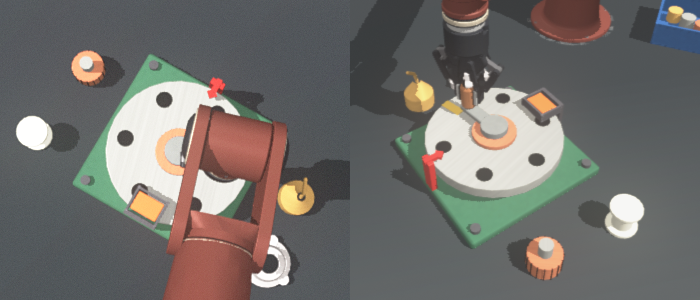

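The scene view sees the disc, mark, holes and pointer clear of the arm, so I'll use it to follow the flywheel. Next come two helpers: one to measure and one to plan rows.

```bash
cat > look.py <<'E'
# angle of the mark past the pointer (rad, mod 2pi), and the hole phase (mod 60 deg) as a check
from geo import *
import json,os
AX=np.array([.529,.043]); PT=np.radians(-28.1)
t=readout.get_obs()["t"]; c=eyes.camera("scene")
d,k=mark(c,AX); g=abs((np.arctan2(d[:,1],d[:,0])-np.radians(152)+np.pi)%(2*np.pi)-np.pi)>.28; d=d[g]; k=len(d)
m=(np.arctan2(*d.mean(0)[::-1])-PT)%(2*np.pi) if k>30 else None
L,_,st,ce=cv2.connectedComponentsWithStats(mask(c,(0,0,0),(179,255,75)))
h=[]
for i in range(1,L):
    if 40<st[i,4]<260:
        e=cast(c,ce[i],.075)[0]-AX
        if .085<np.hypot(*e)<.11: h.append((np.arctan2(e[1],e[0])-PT)%(np.pi/3))
hp=(np.angle(np.mean(np.exp(6j*np.array(h))))/6)%(np.pi/3) if h else None
H=json.load(open("log.json")) if os.path.exists("log.json") else []
H.append((t,m,hp)); json.dump(H,open("log.json","w"))
print("t %.2f mark %s n=%d  hole phase %s n=%d"%(t,m,k,hp,len(h)))
for a,b in zip(H[-4:-1],H[-3:]):
    if b[0]>a[0]:
        if a[1] is not None and b[1] is not None: print("mean w mark %.3f (+%.2f k)"%(((b[1]-a[1])%(2*np.pi))/(b[0]-a[0]),6.283/(b[0]-a[0])))
        if a[2] is not None and b[2] is not None: print("   hole %.3f (+%.2f k)"%(((b[2]-a[2])%(np.pi/3))/(b[0]-a[0]),1.0472/(b[0]-a[0])))
E
cat > plan.py <<'E'
import sys,json,os,numpy as np
S=json.load(open("cmd.json")) if os.path.exists("cmd.json") else [50.4,-2.25,-110.9]
x,y,ph=S; out=[]
for s in map(float,sys.argv[1].split(",")):
    ph+=s; X=52.9+7*np.cos(np.radians(ph)); Y=4.3+7*np.sin(np.radians(ph))
    out.append([round(float(x-X),1),round(float(Y-y),1),0,0,0,0,-1])
print(json.dumps(out).replace(" ","").replace(".0,",","))
json.dump([x-out[-1][0],y+out[-1][1],ph],open("cmd.json","w")); print("phase",ph)
E
python3 look.py; python3 plan.py 5,10,15,15,15,15,15,15,15,15,15,15
```

```text
t 3.85 mark 5.001883924506265 n=124  hole phase None n=0
[[-0.6,-0.2,0,0,0,0,-1],[-1.8,-0.4,0,0,0,0,-1],[-3.6,-0.4,0,0,0,0,-1],[-5.4,0.2,0,0,0,0,-1],[-6.9,1.1,0,0,0,0,-1],[-8.2,2.4,0,0,0,0,-1],[-9,4.1,0,0,0,0,-1],[-9.5,5.8,0,0,0,0,-1],[-9.4,7.7,0,0,0,0,-1],[-8.9,9.4,0,0,0,0,-1],[-7.9,11,0,0,0,0,-1],[-6.6,12.2,0,0,0,0,-1]]
phase 54.099999999999994
```

```bash
python3 -m jog '[[-0.6,-0.2,0,0,0,0,-1],[-1.8,-0.4,0,0,0,0,-1],[-3.6,-0.4,0,0,0,0,-1],[-5.4,0.2,0,0,0,0,-1],[-6.9,1.1,0,0,0,0,-1],[-8.2,2.4,0,0,0,0,-1],[-9,4.1,0,0,0,0,-1],[-9.5,5.8,0,0,0,0,-1],[-9.4,7.7,0,0,0,0,-1],[-8.9,9.4,0,0,0,0,-1],[-7.9,11,0,0,0,0,-1],[-6.6,12.2,0,0,0,0,-1]]'; python3 look.py
python3 - <<'E'
from geo import *
I=cv2.imread("pics/sceneg.png"); h=cv2.cvtColor(I,cv2.COLOR_BGR2HSV)
print([h[v,u] for u,v in ((324,218),(333,277),(367,279),(274,267))])
L,_,st,ce=cv2.connectedComponentsWithStats(cv2.inRange(h,(0,0,0),(179,255,75)))
for i in range(1,L):
    c=eyes.camera("scene") if i==1 else c
    e=cast(c,ce[i],.075)[0]-[.529,.043]
    if np.hypot(*e)<.14: print(st[i],ce[i],np.hypot(*e))
E
python3 plan.py 15,15,15,15,15,15,15,15,15,15,15,15
```

```text
t: 5.4
eef_pos: [0.5705, 0.0991, 0.1354]
tcp_rot: [-179.9, 0.1, -180.0]
contact_force: [-0.9, -3.0, 6.1]
width: 0.336
gripper_force: 59.6
t 5.40 mark 5.845008610520258 n=141  hole phase None n=0
[array([ 28,  14, 217], dtype=uint8), array([ 24,  11, 230], dtype=uint8), array([17, 21, 85], dtype=uint8), array([11, 24, 86], dtype=uint8)]
[[1.6,0.9,0,0,0,0,-1],[3.4,1.3,0,0,0,0,-1],[5.2,1.3,0,0,0,0,-1],[7,0.7,0,0,0,0,-1],[8.5,-0.2,0,0,0,0,-1],[9.8,-1.5,0,0,0,0,-1],[10.6,-3.2,0,0,0,0,-1],[11.1,-4.9,0,0,0,0,-1],[11,-6.8,0,0,0,0,-1],[10.5,-8.5,0,0,0,0,-1],[9.5,-10.1,0,0,0,0,-1],[8.2,-11.3,0,0,0,0,-1]]
phase 234.1
```

```bash
sed -i 's/(179,255,75)/(179,90,115)/' look.py; python3 -m jog '[[1.6,0.9,0,0,0,0,-1],[3.4,1.3,0,0,0,0,-1],[5.2,1.3,0,0,0,0,-1],[7,0.7,0,0,0,0,-1],[8.5,-0.2,0,0,0,0,-1],[9.8,-1.5,0,0,0,0,-1],[10.6,-3.2,0,0,0,0,-1],[11.1,-4.9,0,0,0,0,-1],[11,-6.8,0,0,0,0,-1],[10.5,-8.5,0,0,0,0,-1],[9.5,-10.1,0,0,0,0,-1],[8.2,-11.3,0,0,0,0,-1]]'; python3 look.py;  python3 - <<'E'
import numpy as np, json
from scipy.integrate import odeint
# fit table: for (I, D) predict angles at t with crank history
H=json.load(open("log.json")); print(H)
E
```

```text
t: 7.0
eef_pos: [0.4881, -0.0143, 0.1354]
tcp_rot: [-180.0, 0.0, 180.0]
contact_force: [-0.1, 2.4, 6.0]
width: 0.336
gripper_force: 60.6
t 7.00 mark None n=7  hole phase 0.2490618660738355 n=3
[[3.85, 5.001883924506265, None], [5.4, 5.845008610520258, None], [7.0, None, 0.2490618660738355]]
```

```bash
sed -i 's/^d,k=mark/cv2.imwrite("pics\/last.png",c["color"][:,:,::-1]); d,k=mark/' look.py; python3 look.py
cat > fit.py <<'E'
# flywheel model: predicted displacement and speed for inertia I, dry drag D, given crank steps per row
import numpy as np
def sim(steps,I,D,w=0.,th=0.,hold=()):   # steps deg/row; hold: {row index after which the arm held: seconds}
    out=[]; dt=1/400
    for s in steps:
        dur=.125; wc=np.radians(s)/.125
        if s is None: pass
        for _ in range(int(dur/dt)):
            T=.09*(wc-w)-.01*w
            w=0. if (w==0 and abs(T)<D) else w+dt*(T-D*np.sign(w if w else T))/I
            th+=w*dt
        out.append((th,w))
    return np.array(out)
E
python3 - <<'E'
from fit import *
for I in (.06,.085,.119):
  for k in (.35,1,1.6,2.3):
    s=sim([5,10]+[15]*10+[0]+[15]*12,I,.003+.042*k); print(I,k,"th1 %.2f w1 %.2f th2-th1 %.2f w2 %.2f"%(*s[11],s[-1,0]-s[11,0],s[-1,1]))
E
```

```text
t 7.05 mark None n=7  hole phase 0.3147372813232476 n=3
mean w mark 0.544 (+4.05 k)
   hole 1.314 (+20.94 k)
0.06 0.35 th1 1.41 w1 1.53 th2-th1 2.46 w2 1.67
0.06 1 th1 1.15 w1 1.28 th2-th1 2.03 w2 1.40
0.06 1.6 th1 0.92 w1 1.05 th2-th1 1.63 w2 1.15
0.06 2.3 th1 0.67 w1 0.78 th2-th1 1.17 w2 0.85
0.085 0.35 th1 1.17 w1 1.36 th2-th1 2.33 w2 1.61
0.085 1 th1 0.95 w1 1.14 th2-th1 1.92 w2 1.35
0.085 1.6 th1 0.76 w1 0.93 th2-th1 1.54 w2 1.10
0.085 2.3 th1 0.56 w1 0.69 th2-th1 1.10 w2 0.82
0.119 0.35 th1 0.95 w1 1.16 th2-th1 2.12 w2 1.52
0.119 1 th1 0.77 w1 0.97 th2-th1 1.75 w2 1.26
0.119 1.6 th1 0.61 w1 0.79 th2-th1 1.40 w2 1.03
0.119 2.3 th1 0.45 w1 0.59 th2-th1 1.01 w2 0.76
```

View pics/last.png

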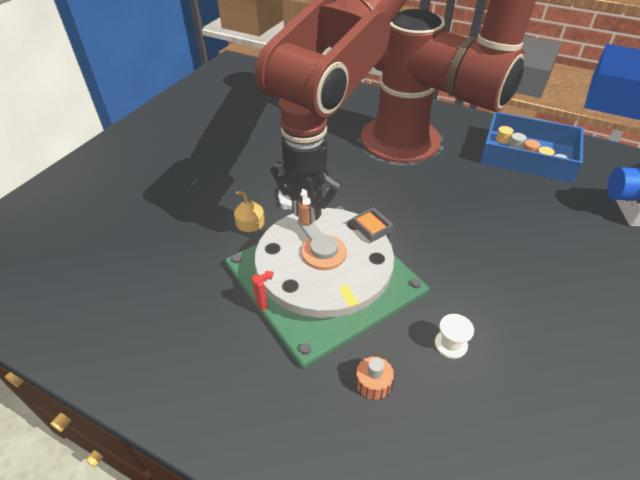

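The scene view shows the mark at (347,295), bright yellow and beyond my hue limit. The flywheel is near 1.25 rad/s, so I'll widen the mask and speed up slightly.

```bash
python3 - <<'E'
from geo import *
h=cv2.cvtColor(cv2.imread("pics/last.png"),cv2.COLOR_BGR2HSV); print([h[295+i,347+i//2].tolist() for i in (-5,-2,0,3,5)])
E
sed -i 's/YEL=.*/YEL=((19,75,90),(36,255,255))/' geo.py; python3 plan.py 18,18,18,18,18,18,18,18,18,18,18,18
```

```text
[[28, 123, 247], [28, 122, 247], [28, 123, 247], [28, 123, 247], [28, 124, 247]]
[[-1.9,-1,0,0,0,0,-1],[-4.1,-1.3,0,0,0,0,-1],[-6.3,-1,0,0,0,0,-1],[-8.2,-0,0,0,0,0,-1],[-9.8,1.5,0,0,0,0,-1],[-10.8,3.5,0,0,0,0,-1],[-11.1,5.7,0,0,0,0,-1],[-10.8,7.8,0,0,0,0,-1],[-9.8,9.8,0,0,0,0,-1],[-8.2,11.3,0,0,0,0,-1],[-6.3,12.3,0,0,0,0,-1],[-4.1,12.6,0,0,0,0,-1]]
phase 450.1
```

```bash
python3 -m jog '[[-1.9,-1,0,0,0,0,-1],[-4.1,-1.3,0,0,0,0,-1],[-6.3,-1,0,0,0,0,-1],[-8.2,0,0,0,0,0,-1],[-9.8,1.5,0,0,0,0,-1],[-10.8,3.5,0,0,0,0,-1],[-11.1,5.7,0,0,0,0,-1],[-10.8,7.8,0,0,0,0,-1],[-9.8,9.8,0,0,0,0,-1],[-8.2,11.3,0,0,0,0,-1],[-6.3,12.3,0,0,0,0,-1],[-4.1,12.6,0,0,0,0,-1]]'; python3 look.py; python3 plan.py 17,17,17,17,17,17,17,17,17,17,17,17
```

```text
t: 8.6
eef_pos: [0.5286, 0.1131, 0.1354]
tcp_rot: [180.0, 0.1, -179.9]
contact_force: [1.2, -3.2, 7.8]
width: 0.332
gripper_force: 60.7
t 8.60 mark None n=0  hole phase 0.3791042556878419 n=4
   hole 1.314 (+20.94 k)
   hole 0.042 (+0.68 k)
[[2.1,-0.3,0,0,0,0,-1],[3.9,-1.2,0,0,0,0,-1],[5.4,-2.6,0,0,0,0,-1],[6.5,-4.3,0,0,0,0,-1],[7,-6.4,0,0,0,0,-1],[6.8,-8.4,0,0,0,0,-1],[6.1,-10.4,0,0,0,0,-1],[4.9,-12,0,0,0,0,-1],[3.2,-13.2,0,0,0,0,-1],[1.2,-13.8,0,0,0,0,-1],[-0.9,-13.9,0,0,0,0,-1],[-2.9,-13.3,0,0,0,0,-1]]
phase 654.1
```

```bash
python3 -m jog '[[2.1,-0.3,0,0,0,0,-1],[3.9,-1.2,0,0,0,0,-1],[5.4,-2.6,0,0,0,0,-1],[6.5,-4.3,0,0,0,0,-1],[7,-6.4,0,0,0,0,-1],[6.8,-8.4,0,0,0,0,-1],[6.1,-10.4,0,0,0,0,-1],[4.9,-12,0,0,0,0,-1],[3.2,-13.2,0,0,0,0,-1],[1.2,-13.8,0,0,0,0,-1],[-0.9,-13.9,0,0,0,0,-1],[-2.9,-13.3,0,0,0,0,-1]]'; python3 look.py; python3 plan.py 17,17,17,17,17,17,17,17,17,17,17,17
python3 - <<'E'
from fit import *
from scipy.optimize import least_squares
steps=[5,10]+[15]*10+[0]+[15]*12+[0]+[18]*12+[17]*12   # holds .1,.1,.05 lumped below
def f(p,full=False):
    s=sim([5,10]+[15]*10,*p); r=[s[-1,0]]; th,w=s[-1]
    for n,h in ((15,.1),(18,.1),(17,.05)):
        dt=h/20
        for _ in range(20): w+=dt*(-.1*w-p[1])/p[0]; th+=w*dt
        s=sim([n]*12,*p,w=w,th=th); th,w=s[-1]; r.append(th)
    return (np.array(r),w)
obs=np.array([.843,2.578,2.578+2.158+.003+.0])  # at 5.4, 7.0, 8.6
g=lambda p:f(p)[0][:3]-obs
s=least_squares(g,[.1,.05],x_scale=[.1,.05]); print(s.x,s.fun,f(s.x), "pred mark",(5.002+f(s.x)[0][3])%6.283)
E
```

```text
t: 10.15
eef_pos: [0.5584, -0.0205, 0.1353]
tcp_rot: [180.0, 0.0, 180.0]
contact_force: [-3.1, 4.1, 10.6]
width: 0.332
gripper_force: 61.5
t 10.15 mark 5.943942021160101 n=187  hole phase 0.6806755330849852 n=3
   hole 1.314 (+20.94 k)
   hole 0.042 (+0.68 k)
   hole 0.195 (+0.68 k)
[[-1.7,1.1,0,0,0,0,-1],[-3,2.7,0,0,0,0,-1],[-3.9,4.6,0,0,0,0,-1],[-4.1,6.6,0,0,0,0,-1],[-3.7,8.6,0,0,0,0,-1],[-2.8,10.5,0,0,0,0,-1],[-1.3,11.9,0,0,0,0,-1],[0.5,12.9,0,0,0,0,-1],[2.5,13.3,0,0,0,0,-1],[4.6,13.1,0,0,0,0,-1],[6.5,12.3,0,0,0,0,-1],[8.1,11,0,0,0,0,-1]]
phase 858.1
[0.0851395 0.0582971] [ 0.00413063 -0.00541679  0.0023411 ] (array([0.84713063, 2.57258321, 4.7413411 , 7.06939052]), np.float64(1.5345642957818975)) pred mark 5.788390524087549
```

```bash
python3 -m jog '[[-1.7,1.1,0,0,0,0,-1],[-3,2.7,0,0,0,0,-1],[-3.9,4.6,0,0,0,0,-1],[-4.1,6.6,0,0,0,0,-1],[-3.7,8.6,0,0,0,0,-1],[-2.8,10.5,0,0,0,0,-1],[-1.3,11.9,0,0,0,0,-1],[0.5,12.9,0,0,0,0,-1],[2.5,13.3,0,0,0,0,-1],[4.6,13.1,0,0,0,0,-1],[6.5,12.3,0,0,0,0,-1],[8.1,11,0,0,0,0,-1]]'; python3 look.py; python3 plan.py 17,17,17,17,17,17,17,17,17,17,17,17
```

```text
t: 11.7
eef_pos: [0.4763, 0.0898, 0.1354]
tcp_rot: [180.0, 0.1, -179.9]
contact_force: [2.4, -1.5, 6.6]
width: 0.334
gripper_force: 61.3
t 11.70 mark 1.896702478718601 n=197  hole phase 0.8842573484680565 n=4
   hole 0.042 (+0.68 k)
   hole 0.195 (+0.68 k)
mean w mark 1.443 (+4.05 k)
   hole 0.131 (+0.68 k)
[[1.1,-1.7,0,0,0,0,-1],[1.7,-3.7,0,0,0,0,-1],[1.7,-5.8,0,0,0,0,-1],[1.1,-7.7,0,0,0,0,-1],[-0.1,-9.4,0,0,0,0,-1],[-1.7,-10.7,0,0,0,0,-1],[-3.6,-11.5,0,0,0,0,-1],[-5.7,-11.6,0,0,0,0,-1],[-7.7,-11.2,0,0,0,0,-1],[-9.5,-10.2,0,0,0,0,-1],[-10.9,-8.7,0,0,0,0,-1],[-11.9,-6.8,0,0,0,0,-1]]
phase 1062.1
```

```bash
python3 - <<'E'
import json
x,y,p=json.load(open("cmd.json")); json.dump([x-11.9,y+6.8,p-204],open("cmd.json","w")); print(x-11.9,y+6.8)
E
python3 plan.py 18,18,18,18,18,18,18,18,18,18,18,18
```

```text
47.699999999999996 8.949999999999998
[[1.2,-1.8,0,0,0,0,-1],[1.8,-3.9,0,0,0,0,-1],[1.6,-6.1,0,0,0,0,-1],[0.9,-8.2,0,0,0,0,-1],[-0.5,-9.9,0,0,0,0,-1],[-2.4,-11,0,0,0,0,-1],[-4.5,-11.6,0,0,0,0,-1],[-6.7,-11.5,0,0,0,0,-1],[-8.7,-10.7,0,0,0,0,-1],[-10.4,-9.3,0,0,0,0,-1],[-11.6,-7.5,0,0,0,0,-1],[-12.2,-5.4,0,0,0,0,-1]]
phase 1074.1
```

```bash
python3 -m jog '[[1.2,-1.8,0,0,0,0,-1],[1.8,-3.9,0,0,0,0,-1],[1.6,-6.1,0,0,0,0,-1],[0.9,-8.2,0,0,0,0,-1],[-0.5,-9.9,0,0,0,0,-1],[-2.4,-11,0,0,0,0,-1],[-4.5,-11.6,0,0,0,0,-1],[-6.7,-11.5,0,0,0,0,-1],[-8.7,-10.7,0,0,0,0,-1],[-10.4,-9.3,0,0,0,0,-1],[-11.6,-7.5,0,0,0,0,-1],[-12.2,-5.4,0,0,0,0,-1]]'; python3 look.py; python3 plan.py 18,18,18,18,18,18,18,18,18,18,18,18
```

```text
t: 13.25
eef_pos: [0.5984, 0.0359, 0.1353]
tcp_rot: [-180.0, -0.1, -180.0]
contact_force: [-8.4, -0.5, 12.0]
width: 0.336
gripper_force: 61.8
t 13.25 mark None n=0  hole phase 0.18200592366421212 n=3
   hole 0.195 (+0.68 k)
mean w mark 1.443 (+4.05 k)
   hole 0.131 (+0.68 k)
   hole 0.223 (+0.68 k)
[[0.2,2.2,0,0,0,0,-1],[0.9,4.3,0,0,0,0,-1],[2.3,6,0,0,0,0,-1],[4.2,7.1,0,0,0,0,-1],[6.3,7.7,0,0,0,0,-1],[8.5,7.6,0,0,0,0,-1],[10.5,6.8,0,0,0,0,-1],[12.2,5.4,0,0,0,0,-1],[13.4,3.6,0,0,0,0,-1],[14,1.5,0,0,0,0,-1],[13.8,-0.7,0,0,0,0,-1],[13.1,-2.8,0,0,0,0,-1]]
phase 1290.1
```

```bash
python3 -m jog '[[0.2,2.2,0,0,0,0,-1],[0.9,4.3,0,0,0,0,-1],[2.3,6,0,0,0,0,-1],[4.2,7.1,0,0,0,0,-1],[6.3,7.7,0,0,0,0,-1],[8.5,7.6,0,0,0,0,-1],[10.5,6.8,0,0,0,0,-1],[12.2,5.4,0,0,0,0,-1],[13.4,3.6,0,0,0,0,-1],[14,1.5,0,0,0,0,-1],[13.8,-0.7,0,0,0,0,-1],[13.1,-2.8,0,0,0,0,-1]]'; python3 look.py; python3 plan.py 18,18,18,18,18,18,18,18,18,18,18,18
```

```text
t: 14.8
eef_pos: [0.468, 0.0072, 0.1354]
tcp_rot: [180.0, 0.1, -180.0]
contact_force: [7.3, 5.5, 2.1]
width: 0.33
gripper_force: 60.9
t 14.80 mark 0.5628181275626386 n=214  hole phase 0.5570617310444566 n=4
mean w mark 1.443 (+4.05 k)
   hole 0.131 (+0.68 k)
   hole 0.223 (+0.68 k)
   hole 0.242 (+0.68 k)
[[-1.4,-1.7,0,0,0,0,-1],[-3.3,-2.8,0,0,0,0,-1],[-5.4,-3.4,0,0,0,0,-1],[-7.6,-3.3,0,0,0,0,-1],[-9.6,-2.5,0,0,0,0,-1],[-11.3,-1.1,0,0,0,0,-1],[-12.5,0.7,0,0,0,0,-1],[-13.1,2.8,0,0,0,0,-1],[-12.9,5,0,0,0,0,-1],[-12.2,7.1,0,0,0,0,-1],[-10.8,8.8,0,0,0,0,-1],[-8.9,9.9,0,0,0,0,-1]]
phase 1506.1
```

```bash
python3 -m jog '[[-1.4,-1.7,0,0,0,0,-1],[-3.3,-2.8,0,0,0,0,-1],[-5.4,-3.4,0,0,0,0,-1],[-7.6,-3.3,0,0,0,0,-1],[-9.6,-2.5,0,0,0,0,-1],[-11.3,-1.1,0,0,0,0,-1],[-12.5,0.7,0,0,0,0,-1],[-13.1,2.8,0,0,0,0,-1],[-12.9,5,0,0,0,0,-1],[-12.2,7.1,0,0,0,0,-1],[-10.8,8.8,0,0,0,0,-1],[-8.9,9.9,0,0,0,0,-1]]'; python3 look.py; python3 plan.py 18,18,18,18,18,18,18,18,18,18,18,18
```

```text
t: 16.35
eef_pos: [0.5567, 0.1071, 0.1354]
tcp_rot: [-180.0, 0.1, -180.0]
contact_force: [0.7, -1.1, 7.7]
width: 0.338
gripper_force: 61.4
t 16.35 mark None n=0  hole phase 0.9749195117576933 n=4
   hole 0.223 (+0.68 k)
   hole 0.242 (+0.68 k)
   hole 0.270 (+0.68 k)
[[2.1,0.6,0,0,0,0,-1],[4.3,0.5,0,0,0,0,-1],[6.3,-0.3,0,0,0,0,-1],[8,-1.7,0,0,0,0,-1],[9.2,-3.5,0,0,0,0,-1],[9.8,-5.6,0,0,0,0,-1],[9.6,-7.8,0,0,0,0,-1],[8.9,-9.9,0,0,0,0,-1],[7.5,-11.6,0,0,0,0,-1],[5.6,-12.7,0,0,0,0,-1],[3.5,-13.3,0,0,0,0,-1],[1.3,-13.2,0,0,0,0,-1]]
phase 1722.1
```

```bash
python3 -m jog '[[2.1,0.6,0,0,0,0,-1],[4.3,0.5,0,0,0,0,-1],[6.3,-0.3,0,0,0,0,-1],[8,-1.7,0,0,0,0,-1],[9.2,-3.5,0,0,0,0,-1],[9.8,-5.6,0,0,0,0,-1],[9.6,-7.8,0,0,0,0,-1],[8.9,-9.9,0,0,0,0,-1],[7.5,-11.6,0,0,0,0,-1],[5.6,-12.7,0,0,0,0,-1],[3.5,-13.3,0,0,0,0,-1],[1.3,-13.2,0,0,0,0,-1]]'; python3 look.py
python3 - <<'E'
from fit import *
for seq in ([18]*4+[14,10,6,2,0,0,0,0],[16,12,8,4]+[4]*8,[15,12,9,6]+[6]*8,[15,12,9,8]+[8]*8):
    for p in ((.085,.058),(.1,.052)): s=sim(seq,*p,w=1.55); print(seq,p,s[::3].round(2).tolist(),s[-1].round(2))
E
```

```text
t: 17.9
eef_pos: [0.5442, -0.0255, 0.1353]
tcp_rot: [179.9, 0.0, 180.0]
contact_force: [-3.0, 6.7, 10.9]
width: 0.33
gripper_force: 61.7
t 17.90 mark 5.635679112974962 n=179  hole phase 0.3669739949832049 n=3
   hole 0.242 (+0.68 k)
   hole 0.270 (+0.68 k)
   hole 0.283 (+0.68 k)
[18, 18, 18, 18, 14, 10, 6, 2, 0, 0, 0, 0] (0.085, 0.058) [[0.19, 1.57], [0.79, 1.61], [1.34, 1.26], [1.69, 0.63]] [1.81 0.32]
[18, 18, 18, 18, 14, 10, 6, 2, 0, 0, 0, 0] (0.1, 0.052) [[0.2, 1.57], [0.8, 1.63], [1.36, 1.33], [1.75, 0.78]] [1.91 0.49]
[16, 12, 8, 4, 4, 4, 4, 4, 4, 4, 4, 4] (0.085, 0.058) [[0.19, 1.53], [0.7, 1.12], [1.04, 0.69], [1.24, 0.42]] [1.33 0.29]
[16, 12, 8, 4, 4, 4, 4, 4, 4, 4, 4, 4] (0.1, 0.052) [[0.19, 1.54], [0.72, 1.2], [1.09, 0.82], [1.35, 0.56]] [1.47 0.43]
[15, 12, 9, 6, 6, 6, 6, 6, 6, 6, 6, 6] (0.085, 0.058) [[0.19, 1.52], [0.7, 1.16], [1.06, 0.81], [1.32, 0.58]] [1.45 0.48]
[15, 12, 9, 6, 6, 6, 6, 6, 6, 6, 6, 6] (0.1, 0.052) [[0.19, 1.53], [0.72, 1.23], [1.12, 0.92], [1.42, 0.7]] [1.58 0.6 ]
[15, 12, 9, 8, 8, 8, 8, 8, 8, 8, 8, 8] (0.085, 0.058) [[0.19, 1.52], [0.7, 1.19], [1.1, 0.92], [1.4, 0.74]] [1.58 0.66]
[15, 12, 9, 8, 8, 8, 8, 8, 8, 8, 8, 8] (0.1, 0.052) [[0.19, 1.53], [0.72, 1.26], [1.14, 1.02], [1.49, 0.85]] [1.69 0.77]
```

```bash
python3 -m jog '[[0,0,0,0,0,0,-1],[0,0,0,0,0,0,-1],[0,0,0,0,0,0,-1],[0,0,0,0,0,0,-1],[0,0,0,0,0,0,-1],[0,0,0,0,0,0,-1],[0,0,0,0,0,0,-1],[0,0,0,0,0,0,-1],[0,0,0,0,0,0,-1],[0,0,0,0,0,0,-1],[0,0,0,0,0,0,-1],[0,0,0,0,0,0,-1]]'; python3 look.py; python3 look.py
```

```text
t: 19.45
eef_pos: [0.5439, -0.0254, 0.1354]
tcp_rot: [-180.0, 0.1, -180.0]
contact_force: [0.5, -0.3, 7.7]
width: 0.336
gripper_force: 61.5
t 19.45 mark 0.11811956790888084 n=209  hole phase 0.10370132341294185 n=3
   hole 0.270 (+0.68 k)
   hole 0.283 (+0.68 k)
mean w mark 0.494 (+4.05 k)
   hole 0.506 (+0.68 k)
t 19.50 mark 0.11811956790888084 n=209  hole phase 0.10346219875813788 n=3
   hole 0.283 (+0.68 k)
mean w mark 0.494 (+4.05 k)
   hole 0.506 (+0.68 k)
mean w mark 0.000 (+125.66 k)
   hole 20.939 (+20.94 k)
```

View pics/last.png

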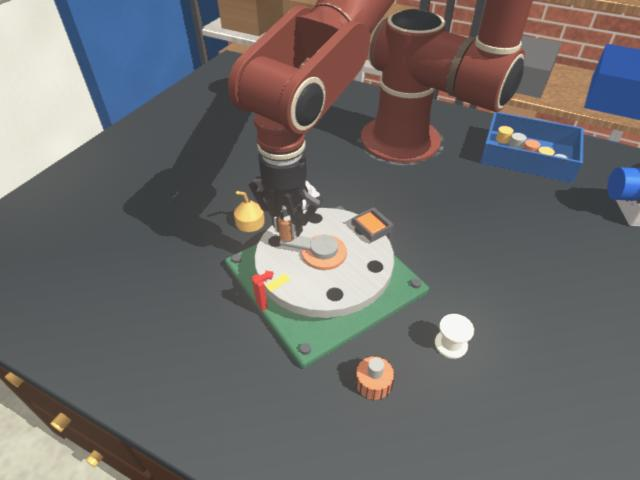

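The flywheel stands with its mark at (277,283), about 0.11 rad past the pointer. That is inside the 0.18 rad limit, but a short backward pull of the crank should centre it.

```bash
python3 - <<'E'
from fit import *
for n in ([-6,-12,-12,-6],[-6,-12,-12,-10,-4],[-8,-14,-14,-8],[-8,-14,-14,-14,-6]):
    for p in ((.085,.058),(.1,.052),(.08,.065)): s=sim(n+[0]*6,*p); print(n,p,s[-1].round(3))
E
cp cmd.json c0.json; python3 plan.py=-1 2>/dev/null; python3 plan.py " -8,-14,-14,-8,0,0,0,0"
```

```text
[-6, -12, -12, -6] (0.085, 0.058) [-0.103 -0.001]
[-6, -12, -12, -6] (0.1, 0.052) [-0.109  0.001]
[-6, -12, -12, -6] (0.08, 0.065) [-0.088  0.001]
[-6, -12, -12, -10, -4] (0.085, 0.058) [-0.147  0.001]
[-6, -12, -12, -10, -4] (0.1, 0.052) [-0.155 -0.001]
[-6, -12, -12, -10, -4] (0.08, 0.065) [-0.128 -0.002]
[-8, -14, -14, -8] (0.085, 0.058) [-0.166 -0.001]
[-8, -14, -14, -8] (0.1, 0.052) [-0.171 -0.   ]
[-8, -14, -14, -8] (0.08, 0.065) [-0.149  0.   ]
[-8, -14, -14, -14, -6] (0.085, 0.058) [-0.249 -0.001]
[-8, -14, -14, -14, -6] (0.1, 0.052) [-0.256  0.   ]
[-8, -14, -14, -14, -6] (0.08, 0.065) [-0.225 -0.001]
[[1,-0.1,0,0,0,0,-1],[2.7,-0,0,0,0,0,-1],[4.3,0.5,0,0,0,0,-1],[5.2,0.9,0,0,0,0,-1],[5.2,0.9,0,0,0,0,-1],[5.2,0.9,0,0,0,0,-1],[5.2,0.9,0,0,0,0,-1],[5.2,0.9,0,0,0,0,-1]]
phase 1678.1
```

```bash
cp c0.json cmd.json; python3 plan.py " -6,-12,-12,-6,0,0,0,0"
```

```text
[[0.8,-0.1,0,0,0,0,-1],[2.2,-0.1,0,0,0,0,-1],[3.7,0.2,0,0,0,0,-1],[4.3,0.5,0,0,0,0,-1],[4.3,0.5,0,0,0,0,-1],[4.3,0.5,0,0,0,0,-1],[4.3,0.5,0,0,0,0,-1],[4.3,0.5,0,0,0,0,-1]]
phase 1686.1
```

```bash
python3 -m jog '[[0.8,-0.1,0,0,0,0,-1],[2.2,-0.1,0,0,0,0,-1],[3.7,0.2,0,0,0,0,-1],[4.3,0.5,0,0,0,0,-1],[4.3,0.5,0,0,0,0,-1],[4.3,0.5,0,0,0,0,-1],[4.3,0.5,0,0,0,0,-1],[4.3,0.5,0,0,0,0,-1]]'; python3 look.py|head -1
```

```text
t: 20.55
eef_pos: [0.5007, -0.0212, 0.1354]
tcp_rot: [-179.9, 0.0, -180.0]
contact_force: [-0.5, -3.0, 7.4]
width: 0.336
gripper_force: 61.7
t 20.55 mark 6.243118857631731 n=112  hole phase 0.9705080688779115 n=4
```

```bash
python3 -m jog '[[0,0,0,0,0,0,0],[0,0,0,0,0,0,0.6],[0,0,0,0,0,0,1],[0,0,0,0,0,0,1],[0,0,0,0,0,0,1],[0,0,-2,0,0,0,1],[0,0,-6,0,0,0,1],[0,0,-11,0,0,0,1],[0,0,-16,0,0,0,1],[0,0,-18,0,0,0,1],[0,0,-18,0,0,0,1],[0,0,-18,0,0,0,1]]'; python3 look.py|head -1;  python3 - <<'E'
from geo import *
c=eyes.camera("wrist"); cv2.imwrite("pics/wr2.png",c["color"][:,:,::-1])
ax=np.array([.529,.043]); d,k=mark(c,ax); m=d.mean(0); print("wrist mark",k,np.degrees(np.arctan2(m[1],m[0])),np.hypot(*m))
v,u=np.nonzero(mask(c,(0,150,120),(4,255,255))); p=cast(c,np.c_[u,v],.09)-ax; k=np.hypot(*p.T)<.2; p=p[k].mean(0); print("red",np.degrees(np.arctan2(p[1],p[0])),np.hypot(*p))
E
```

```text
t: 22.1
eef_pos: [0.5001, -0.0207, 0.3116]
tcp_rot: [180.0, -0.2, -180.0]
contact_force: [-0.6, -0.6, -0.4]
width: 1.001
gripper_force: 0.0
t 22.10 mark 6.243118857631731 n=112  hole phase 0.9705987027611215 n=4
wrist mark 544 -32.4187793194001 0.10477271703524932
red -28.568997117894597 0.13258543569288558
```

View pics/wr2.png

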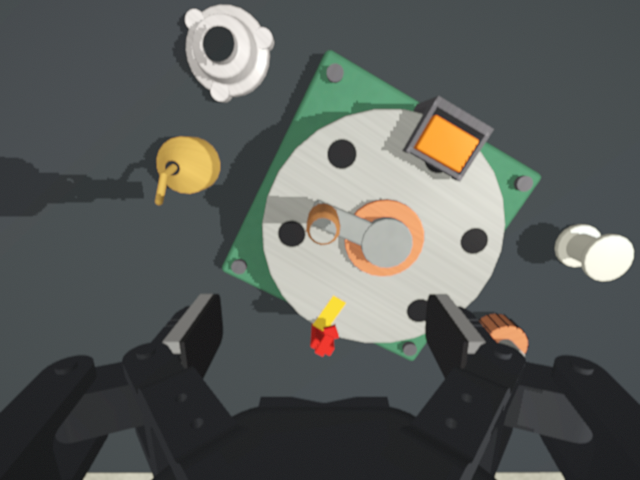

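The wrist view shows the knob released at (323,223). The mark at (332,308) is right beside the red tip at (322,330), about 8 mm off, against 20 mm allowed. Everything is at rest, so I'm handing in.

```bash
python3 -c "
from rig import r
print(r.hand_in())"
```

```text
the job is handed in; nothing more can be done
None
```

The job is handed in, with no verdict returned: the flywheel averaged 1.5–1.6 rad/s (camera estimate) for over seven seconds, then stopped with its mark about 8 mm from the pointer; the knob is released, and the drag block and other parts looked undisturbed.

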